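# Load two sample vials into a spring-loaded magazine

### The arm

A 6-joint arm with a two-finger parallel gripper is mounted at the origin on a cart in front of the work surface, level with it; the furniture and walls round the work are solid. World frame = base frame: x ahead of the robot, y to its left, z up, the work surface at z = 0. Lengths are in mm, angles in rad, forces in N, time in s.
With the tool pointing down it reaches from about 300 to 750 mm from the base axis. Payload 8.5 kg.
Tool frame: the origin (TCP) lies on the centre line of the jaws, within the pads' length; the fingertips stand 22 mm ahead of it and the grasp point (between the pads) lies 3 mm ahead of it; z points along the fingers, y is the line along which they close (so a half turn about z gives the same grasp; the last joint's range is limited). The gripper opens to 85 mm and grips with 20 to 120 N. Pads are 22 mm wide; open, the fingers measure 114 mm over their backs; the gripper's body (76 mm by 85 mm) begins 54 mm behind the grasp point. The pads swing forward as they close: fully open they stand 13 mm farther back than shut.
Start: joints at [1.082, 0.381, 1.297, -0, 1.464, -0.215], TCP at [148.707, 529.497, 253.322] pointing down, gripper open.
Joint ranges: [-3.11, 3.11], [-0.89, 2.33], [0.22, 2.48], [-1.42, 4.56], [0.17, 2.85], [-2.88, 2.88]. Speed limits (rad/s): [2.39, 2.39, 3.14, 3.14, 3.14, 3.14].

### API

Orientations are given as a unit quaternion [w, x, y, z].
In Python, from cell import r gives the robot as it stands.
- The arm moves only by the tool play_rows, never from a script. Its argument "motion" is a list of rows, each a list of 7 numbers: the shift along the tool's x, y, z in m, then the turn, a rotation vector about the tool's x, y, z in rad, then the finger opening in m, from 0 to 0.0854. In form: [[x, y, z, ax, ay, az, jaw], ...]. A call has 1 to 10 rows; each row shifts and turns the commanded pose from where the row before left it, along the tool's axes as they then stand; what a row does not reach is not made up. A row lasts 1/8 s, in which the tool goes at most 62.5 mm and 10.7 degrees, less where a joint would pass 70% of its speed; a pose out of reach is approached as far as the arm can. A call is refused whole if a number of a shift passes 0.0625 or a number of a turn 0.188, either way. A call with a gripper value outside its range is refused whole. The fingers move at their own pace and stop on an object; "newtons" is the grip in N (left out, the last holds). Time passes only in rows, so rows that do not move let the fingers close. It gives the time, the measured TCP pose, the force, the opening and the grip force at its end, in the units of the state.
- r.observe(): the state, without advancing time (a new reading comes with each control period).
- r.read_camera(name): name is "scene" or "side" or "wrist"; returns a dict with "img" (420x560x3 uint8, red, green, blue), "depth" (420x560 float32, mm along the optical axis (not along the pixel's ray), 0 where there is no reading), "camera_matrix" (3x3 intrinsics, pixels), "eye" and "rotation" of the camera in the world. Camera axes: x right, y up, looking along -z (the intrinsics and any distortion apply to the point x, -y, -z); pixel columns grow to the right and rows downward; lengths in mm; the calibration is good to about 2 mm. A picture is of the moment at which its call begins.
- r.job_done(): hands the job in; it is judged then, once.
The state is a dict: "clock": time; "joints": joint angles; "qd": joint speeds; "joint_torque": joint torques, N m; "position": TCP position; "ee_rot": TCP orientation; "ft_force": force on the tool from outside, world axes, zero at the start; "moment": the same for the moment, N m; "finger_gap": finger opening in mm; "finger_force": force on a finger pad.
Only numpy, scipy, OpenCV 4.12 (cv2) and the standard library are available. Lean on these libraries where they do the work, as an engineer would, in place of code of your own. Each camera call takes 0.05 s, during which the arm holds its last target. There are 200 camera calls.

### The job

Load the two small sample vials, one after the other, into the sloping spring-loaded magazine: stand each on the sloping floor in front of the two sprung lips, push it up the channel between them until they snap shut behind it, and let go. Both vials must end up held in the magazine behind the lips, one behind the other and square on its floor; press down the cap of one that has ridden up. Push no farther than that takes, so that the pusher is never driven against its end stop, and leave the jars, the beaker and the timer where they stand.

Things in the scene. Friction and masses are not known exactly. Their poses are not given: they have to be found in the camera images.
- vial_1: small round glass vial with a ribbed white cap, standing upright on the bench: diameter 25 mm, height 53 mm, about 35 g. Origin at the centre of its underside, z up its axis. Identical in use to vial_2; either may be loaded first
- vial_2: second such vial, same sizes; origin at the centre of its underside, z up its axis
- magazine: fixed magazine: steel base plate 150 x 90 x 6 mm, low end towards the robot, carrying the sloping steel channel. Origin on the bench below the lips, z up, x level along the channel (within 17 degrees of straight away from the robot). Side walls and lip carriers rise 22 mm off the sloping floor, carriers reach 33 mm to either side: grip a vial only by its upper 26 mm
- channel: sloping channel of the magazine, rising 30 degrees away from the robot. Origin on its floor midway between the lips, 40 mm above the bench; x up the slope (the way to push), y left, z square off the floor, so a vial in it leans 30 degrees back towards the robot. Floor 46 mm wide, x = -45 to 102 mm. Behind the lips, walls 28 mm apart inside, from x = 10 to 96 mm
- apron (a point): point on the channel's floor 28 mm in front of the lips, where a vial's foot is put down before the push. Guide cheeks 12 mm high on either side, 40 mm apart at the front, 29 mm at the lips (from 38 to 8 mm before them). A vial let go here tips over and rolls out: keep hold of it while pushing. Axes as channel
- lip_gap (a point): midway between the lips, 12 mm above the floor. The lips are two upright rollers, 8 mm in diameter, 4 to 20 mm above the floor, 13 mm apart; each springs aside up to 9.5 mm (3.9 N at first, 300 N/m more). Pushing a vial between them takes roughly 10 to 17 N and eases once the vial's axis has passed them; the lips then close behind it. Axes as channel
- nest (a point): point on the floor 13 mm up the slope from the lips: foot of the last vial loaded when let go, resting against the back of the rollers. The vial loaded before it then stands 25 mm farther up. A vial is surely past when pushed 1 to 4 mm beyond this point. A vial may ride up or lean a little as it is pushed; pressing its cap down square to the floor with 5 to 15 N seats it. Axes as channel
- pusher (a joint): travel (m) of the spring-loaded pusher plate (16 mm wide, 32 mm high) at the far end of the channel, which presses the vials back towards the lips. 0 in the empty magazine (plate's face at x = 15.5 mm in the channel), grows up the slope; about 0.010 with one vial held, about 0.035 with two; end stop at 0.045, not to be hit. Spring 1.6 N at 0 and 35 N/m more
- low_jar: bystander: low round glass jar with grey lid, 67 mm in diameter, 67 mm high; origin at the centre of its underside
- amber_jar: bystander: round glass jar with ochre lid, 66 mm in diameter, 99 mm high; origin at the centre of its underside
- bench_timer: bystander: digital timer on its foot, 46 x 66 x 61 mm; origin at the centre of its underside
- small_beaker: bystander: small glass beaker, 59 mm wide, 68 mm high; origin at the centre of its underside

How it is judged:
By the outcome, as a careful person would: the job done as asked, in the order asked, and still so for the second after the job is handed in, with the robot touching nothing.
It also fails if it takes over 70 s, if anything falls off the work surface, if the arm or the gripper's body presses on something with over 40 N, if the wrist force passes 120 N, or if a joint passes its speed limit or range.

## Working session

There is one attempt and no reset: what is moved stays moved. The work goes in short steps, Python scripts to look and compute and a tool call to move; the robot and the scene stay as the last step left them, time stands still between calls to the robot, and variables do not carry over. Pictures are saved under pics/ and viewed, at most 12 in all, crops included, and the job is handed in when it is done.

Besides the shell and the picture viewer there is one more tool, called after "Emit:" as a command line: name --pt "numbers of a row" for each row, then --argument value for the rest. play_rows: Moves the arm, as the interface text tells. Its arguments: {"type":"object","properties":{"motion":{"type":"array"},"newtons":{"type":"number"}},"required":["motion"]}

```bash
mkdir -p pics; ls; cat > h.py <<'E'
import numpy as np, cv2
from cell import r
from scipy.spatial.transform import Rotation as R
def cam(n):
    c=r.read_camera(n); return c
def world(c,u,v,d=None):
    K=np.array(c["camera_matrix"]); 
    if d is None: d=float(np.median(c["depth"][int(v)-1:int(v)+2,int(u)-1:int(u)+2]))
    p=np.array([(u-K[0,2])/K[0,0]*d,-(v-K[1,2])/K[1,1]*d,-d])
    return np.array(c["eye"])+np.array(c["rotation"])@p
def cloud(c):
    K=np.array(c["camera_matrix"]); d=c["depth"]; v,u=np.mgrid[:d.shape[0],:d.shape[1]]
    p=np.stack([(u-K[0,2])/K[0,0]*d,-(v-K[1,2])/K[1,1]*d,-d],-1)
    return p@np.array(c["rotation"]).T+np.array(c["eye"])
E
python3 - <<'E'
from h import *
ims=[]
for n in ["scene","side"]:
    c=cam(n); np.savez(f"{n}0.npz",**c); cv2.imwrite(f"pics/{n}0.png",c["img"][:,:,::-1]); print(n,c["eye"],np.array(c["rotation"]).round(3).tolist(),c["camera_matrix"])
o=r.observe(); print(o)
E
```

```text
pics
scene [ 131.7457523  -778.79030364  721.32124538] [0.873, 0.403, -0.106, -0.252] [[467.06115286   0.         267.7582281 ]
 [  0.         467.06115286 201.3014904 ]
 [  0.           0.           1.        ]]
side [   59.27712678 -1206.68467037   549.26809958] [0.811, 0.548, -0.104, -0.175] [[535.71042872   0.         282.08853152]
 [  0.         535.71042872 204.54923297]
 [  0.           0.           1.        ]]
{'clock': 0.1, 'joints': array([ 1.08169345e+00,  3.81130494e-01,  1.29817617e+00,  2.99644421e-06,
        1.46362463e+00, -2.15272219e-01]), 'qd': array([ 3.91272219e-04, -1.76657230e-03, -9.16239243e-04,  1.08655563e-03,
        8.41221322e-05,  9.66337787e-04]), 'joint_torque': array([ 3.37689351e-03, -4.49222374e+01, -2.31658870e+01, -2.67731493e-04,
        3.67176734e-03, -1.04134941e-05]), 'position': array([148.60107392, 529.29104015, 252.77547221]), 'ee_rot': array([-2.32281007e-04,  1.36488095e-01,  9.90641485e-01, -6.27722759e-04]), 'ft_force': array([-0.70104958, -1.35938767,  0.17810754]), 'moment': array([-0.01045181,  0.01418004, -0.03533195]), 'finger_force': 0.0, 'finger_gap': 85.33513164148435}
```

View pics/scene0.png

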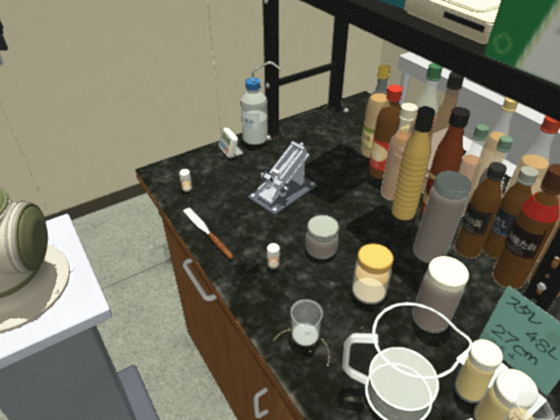

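View pics/side0.png

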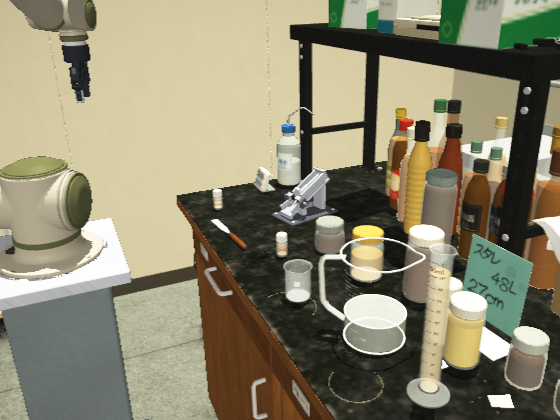

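The scene view shows vials at about (185,180) and (273,257), with the magazine around (285,180). The timer (229,143) is behind it and the low jar (322,237) is to its right. Next I'll measure these from depth.

```bash
cat > h.py <<'E'
import numpy as np, cv2
from cell import r
from scipy.spatial.transform import Rotation as R
def cam(n):
    return r.read_camera(n)
def rot(q): return R.from_quat(q,scalar_first=True).as_matrix()
def cloud(c):
    K=np.array(c["camera_matrix"]); d=c["depth"]; v,u=np.mgrid[:d.shape[0],:d.shape[1]]
    p=np.stack([(u-K[0,2])/K[0,0]*d,-(v-K[1,2])/K[1,1]*d,-d],-1)
    return p@rot(c["rotation"]).T+np.array(c["eye"])
E
python3 - <<'E'
from h import *
c=dict(np.load("scene0.npz")); P=cloud(c)
for n,(u,v) in dict(v1cap=(185,174),v1body=(185,185),v2cap=(273,248),v2b=(273,260),low=(322,224),amb=(375,257),timer=(229,143),beaker=(305,310),plateL=(252,197),plateR=(312,186),top=(300,150),front=(262,190),bottle=(254,120)).items():
    print(n,P[v-1:v+2,u-1:u+2].reshape(-1,3).mean(0).round(1))
m=cv2.resize(c["img"][130:280,160:360,::-1],(800,600),interpolation=cv2.INTER_CUBIC); cv2.imwrite("pics/c1.png",m)
for n,box in dict(v1=(165,195,175,198),v2=(240,275,262,288)).items():
    q=P[box[0]:box[1],box[2]:box[3]].reshape(-1,3); q=q[(q[:,2]>8)&(q[:,2]<70)]; print(n,len(q),q.min(0).round(),q.max(0).round(),q.mean(0).round(1)); t=q[q[:,2]>49]; print(t.mean(0).round(1),len(t))
E
```

```text
v1cap [418.9  80.4  51.7]
v1body [413.5  77.8  22.4]
v2cap [ 465.2 -237.2   52.9]
v2b [ 459.6 -245.5   29.1]
low [ 577.9 -245.2   66.2]
amb [ 583.9 -391.4   98.5]
timer [574.4 151.4  43.1]
beaker [ 438.5 -384.4   41.2]
plateL [535.1 -32.2   6.7]
plateR [679.4 -74.9   5.6]
top [661.6 -44.9 100.9]
front [556.9 -43.   25.9]
bottle [658.4 162.7  78.7]
v1 194 [406.  74.   8.] [430.  98.  56.] [416.9  81.5  35.1]
[418.   85.1  52.4] 55
v2 264 [ 452. -249.    8.] [ 477. -223.   56.] [ 461.9 -240.4   36.8]
[ 464.7 -236.4   52.6] 88
```

View pics/c1.png

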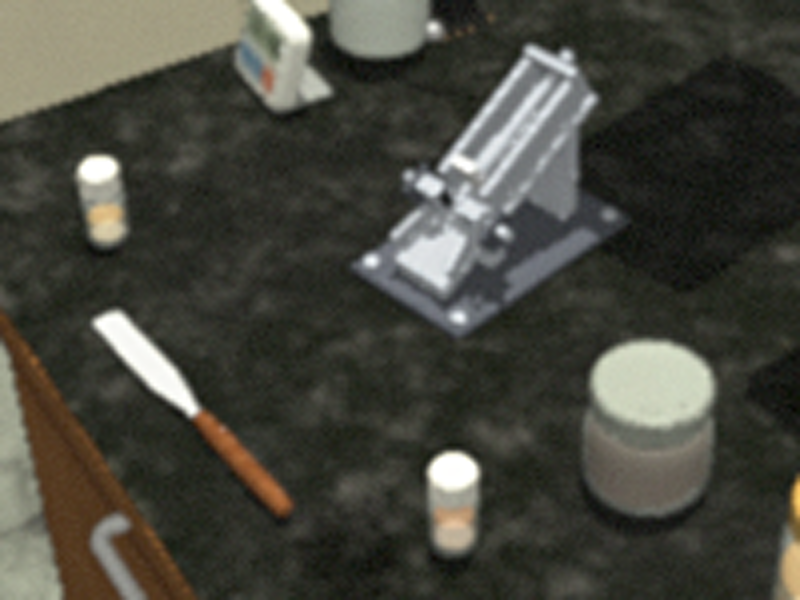

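The crop shows the plate corners at left (352,267), front (463,333) and right (632,220). Lip carriers are near (430,185) and (500,235), with the channel mouth at about (430,260).

```bash
cat >> h.py <<'E'
def hit(c,u,v,z):
    K=np.array(c["camera_matrix"]); d=rot(c["rotation"])@np.array([(u-K[0,2])/K[0,0],-(v-K[1,2])/K[1,1],-1]); e=np.array(c["eye"])
    return e+d*(z-e[2])/d[2]
def rel(pos,Rt):
    """shift in tool axes (mm) and rotvec to go from present pose to pos,Rt"""
    o=r.observe(); R0=rot(o["ee_rot"]); 
    return (R0.T@(np.array(pos)-o["position"])).round(1), R.from_matrix(R0.T@Rt).as_rotvec().round(3), o["position"].round(1)
E
python3 - <<'E'
from h import *
c=dict(np.load("scene0.npz")); P=cloud(c)
g=lambda a,b:hit(c,160+a/4-.4,130+b/4-.4,6)
A,B,C=g(352,267),g(463,333),g(632,220)
for a,b in((A,B),(B,C)):
    d=b-a; print(a.round(),b.round(),np.hypot(*d[:2]).round(),np.degrees(np.arctan2(d[1],d[0])).round(1))
# high things
q=P.reshape(-1,3); k=(q[:,2]>170)&(q[:,2]<700)&(q[:,0]<1000)&(q[:,1]<400)&(q[:,1]>-500)&(q[:,0]>300)
print(k.sum(), np.percentile(q[k],[0,1,5,25],axis=0).round())
# magazine floor/wall points
b=P[145:215,240:320].reshape(-1,3); b=b[(b[:,2]>10)&(b[:,0]>500)&(b[:,0]<720)&(abs(b[:,1]+40)<90)]
print(b.min(0),b.max(0))
for x in range(530,700,10):
    s=b[(b[:,0]>=x)&(b[:,0]<x+10)]
    if len(s): print(x,len(s),s[:,1].min().round(),s[:,1].max().round(),s[:,2].min().round(),s[:,2].max().round())
yaw=np.radians(-10)
for t in ([418,85,200],[560,-20,250]):
  for y in (-10,0,10):
    a=np.radians(y); X=np.array([np.cos(a),np.sin(a),0]); Y=np.array([-np.sin(a),np.cos(a),0])
    print(t,y,rel(t,np.stack([-X,Y,[0,0,-1]],1)))
E
```

```text
[528. -24.   6.] [ 552. -109.    6.] 89.0 -74.3
[ 552. -109.    6.] [694. -78.   6.] 145.0 12.2
26393 [[ 655. -500.  170.]
 [ 695. -497.  172.]
 [ 696. -484.  179.]
 [ 701. -429.  218.]]
[ 536.88210484 -102.08500481   10.03070898] [683.55494296 -13.25119087 115.31660696]
530 2 -29.0 -27.0 10.0 11.0
540 29 -102.0 -39.0 10.0 37.0
550 107 -88.0 -39.0 10.0 40.0
560 125 -86.0 -18.0 19.0 60.0
570 155 -89.0 -13.0 22.0 64.0
580 153 -98.0 -22.0 11.0 80.0
590 130 -96.0 -33.0 11.0 77.0
600 104 -83.0 -30.0 10.0 81.0
610 100 -71.0 -25.0 49.0 86.0
620 97 -69.0 -25.0 55.0 96.0
630 107 -69.0 -23.0 58.0 99.0
640 112 -67.0 -19.0 10.0 107.0
650 207 -62.0 -20.0 10.0 113.0
660 113 -61.0 -17.0 10.0 115.0
670 18 -72.0 -35.0 10.0 104.0
680 3 -73.0 -69.0 11.0 12.0
[418, 85, 200] -10 (array([-379.5, -354.8,   53.1]), array([-0.001, -0.   , -0.099]), array([148.6, 529.3, 252.8]))
[418, 85, 200] 0 (array([-379.5, -354.8,   53.1]), array([-0.001, -0.   , -0.274]), array([148.6, 529.3, 252.8]))
[418, 85, 200] 10 (array([-379.5, -354.8,   53.1]), array([-0.001, -0.001, -0.448]), array([148.6, 529.3, 252.8]))
[560, -20, 250] -10 (array([-544.6, -417.6,    3.2]), array([-0.001, -0.   , -0.099]), array([148.6, 529.3, 252.8]))
[560, -20, 250] 0 (array([-544.6, -417.6,    3.2]), array([-0.001, -0.   , -0.274]), array([148.6, 529.3, 252.8]))
[560, -20, 250] 10 (array([-544.6, -417.6,    3.2]), array([-0.001, -0.001, -0.448]), array([148.6, 529.3, 252.8]))
```

Emit:
play_rows --pt "-0.02 -0.02 0 0 0 0 0.06" --pt "-0.045 -0.042 0 0 0 0 0.06" --pt "-0.045 -0.042 0 0 0 0 0.06" --pt "-0.045 -0.042 0 0 0 0 0.06" --pt "-0.045 -0.042 0 0 0 0 0.06" --pt "-0.045 -0.042 0 0 0 0 0.06" --pt "-0.045 -0.042 0 0 0 0 0.06" --pt "-0.045 -0.042 0 0 0 0 0.06" --pt "-0.03 -0.03 0 0 0 -0.167 0.06" --pt "0 0 0 0 0 -0.167 0.06" --newtons 60

```text
clock: 1.35
position: [408.2, 97.3, 252.9]
ee_rot: [-0.0, -0.031, 1.0, -0.0]
ft_force: [-0.7, 0.3, 0.1]
finger_gap: 59.7
finger_force: 0.0
```

```bash
python3 - <<'E'
from h import *
c=cam("wrist"); np.savez("w1.npz",**c); cv2.imwrite("pics/w1.png",c["img"][:,:,::-1]); print(c["eye"],c["rotation"])
a=np.radians(14); X=np.array([np.cos(a),np.sin(a),0]); Y=np.array([-np.sin(a),np.cos(a),0])
print(rel([418,85,200],np.stack([-X,Y,[0,0,-1]],1)), r.observe()["joints"])
E
```

```text
[337.11204806  93.802516   372.68908315] [ 0.67830038 -0.09629701 -0.10227236  0.72123217]
(array([ -9.6, -14. ,  52.9]), array([ 0.   , -0.001, -0.175]), array([407.5,  98.4, 252.9])) [-4.72565021e-02  1.50318272e-01  1.62688264e+00 -2.62616462e-05
  1.36536060e+00 -1.68730911e+00]
```

View pics/w1.png

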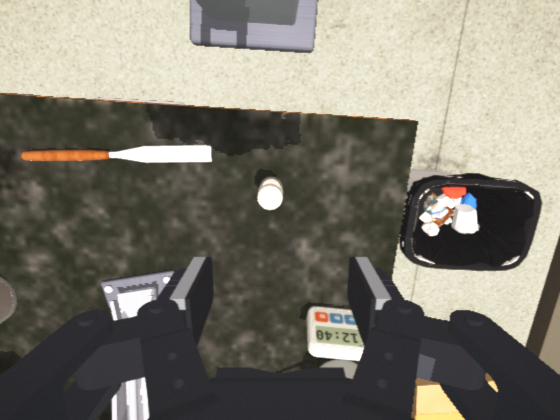

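The wrist view shows the vial cap at about (270,195), the magazine's low end at (135,285) and the timer at (340,330).

```bash
python3 - <<'E'
from h import *
c=dict(np.load("w1.npz")); P=cloud(c)
q=P[165:225,245:300].reshape(-1,3); t=q[(q[:,2]>46)&(q[:,2]<60)]; print(len(t),t.mean(0).round(1),t.min(0).round(1),t.max(0).round(1))
q=q[(q[:,2]>10)&(q[:,2]<46)];print(len(q))
m=((t.min(0)+t.max(0))/2)
a=np.radians(14); X=np.array([np.cos(a),np.sin(a),0]); Y=np.array([-np.sin(a),np.cos(a),0])
print(rel([m[0],m[1],50],np.stack([-X,Y,[0,0,-1]],1)))
E
```

```text
454 [419.2  89.1  51.6] [408.3  77.2  46.5] [431.6 100.7  54.2]
186
(array([-11.9, -10.2, 202.9]), array([ 0.   , -0.001, -0.175]), array([407.5,  98.4, 252.9]))
```

Emit:
play_rows --pt "-0.012 -0.0105 0.03 0 0 0 0.06" --pt "0 0 0.05 0 0 -0.1 0.06" --pt "0 0 0.05 0 0 -0.075 0.06" --pt "0 0 0.04 0 0 0 0.06" --pt "0 0 0.02 0 0 0 0.06" --pt "0 0 0.012 0 0 0 0.06" --pt "0 0 0 0 0 0 0.015" --pt "0 0 0 0 0 0 0.015" --pt "0 0 0 0 0 0 0.015" --pt "0 0 0 0 0 0 0.015" --newtons 70

```text
clock: 2.65
position: [420.2, 89.9, 52.1]
ee_rot: [0.001, -0.117, 0.993, -0.0]
ft_force: [-0.6, 0.3, 6.6]
finger_gap: 23.1
finger_force: 68.4
```

Emit:
play_rows --pt "0 0 -0.02 0 0 0 0.015" --pt "0 0 -0.05 0 0 0 0.015" --pt "0 0 -0.055 0 0 0 0.015" --pt "0 0 -0.05 0 0 0 0.015" --pt "-0.03 -0.04 -0.03 0 0 0 0.015" --pt "-0.033 -0.045 0 0 0 0 0.015" --pt "-0.033 -0.045 0 0 0 0 0.015" --pt "-0.025 -0.035 0 0 0 0 0.015" --pt "-0.01 -0.015 0 0 0 0 0.015" --pt "0 0 0 0 0 0 0.015"

```text
clock: 3.9
position: [589.2, -55.4, 255.8]
ee_rot: [-0.0, -0.117, 0.993, 0.0]
ft_force: [0.5, 0.2, -0.3]
finger_gap: 22.4
finger_force: 68.6
```

```bash
python3 - <<'E'
from h import *
c=cam("wrist"); np.savez("w2.npz",**c); cv2.imwrite("pics/w2.png",cv2.resize(c["img"][:,:,::-1],(800,600),interpolation=cv2.INTER_CUBIC)); print(r.observe()["ft_force"],r.observe()["position"])
E
```

```text
[ 0.39660387  0.69803342 -0.7271472 ] [588.69932832 -54.56384739 256.07311643]
```

View pics/w2.png

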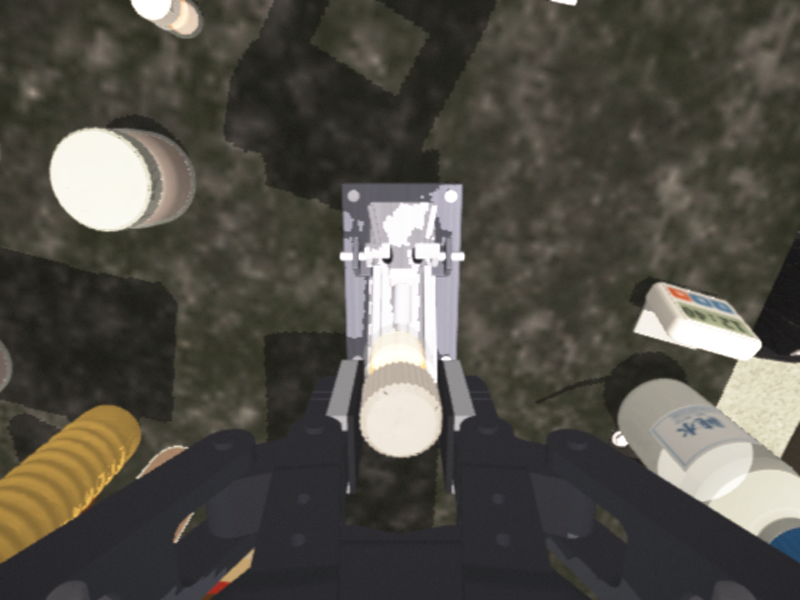

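The view is well aligned. The plate's front corners are at (342,184) and (462,184), the lip carriers are at row 256 and the held vial's cap is at (400,415). I'll enlarge the lips.

```bash
python3 - <<'E'
from h import *
c=dict(np.load("w2.npz")); m=c["img"][120:270,225:340,::-1]; m=np.clip(m.astype(float)*.75,0,255).astype(np.uint8)
cv2.imwrite("pics/w2c.png",cv2.resize(m,(460,600),interpolation=cv2.INTER_CUBIC))
s=.7
for u,v in((342,184),(462,184),(346,360),(459,360)): print(hit(c,u*s-.15,v*s-.15,6).round(1))
P=cloud(c)
q=P[120:250,225:340].reshape(-1,3); q=q[q[:,2]>9]
a=np.radians(13.4);X=np.array([np.cos(a),np.sin(a)]);Y=np.array([-np.sin(a),np.cos(a)])
L=np.c_[q[:,:2]@X,q[:,:2]@Y,q[:,2]]
for lo in np.arange(520,610,5):
    s=L[(L[:,0]>=lo)&(L[:,0]<lo+5)]
    if len(s)>5: print(lo,len(s),s[:,1].min().round(1),s[:,1].max().round(1),np.percentile(s[:,2],[5,25,50,75,95]).round(1))
E
```

```text
[ 548.9 -108.     6. ]
[528.4 -22.    6. ]
[685.5 -76.9   6. ]
[664.2  12.8   6. ]
520 192 -211.3 -164.6 [16.7 17.5 18.4 19.4 32.1]
525 243 -211.9 -164.6 [19.2 20.1 21.  22.6 35.1]
530 229 -210.8 -165.8 [22.  22.9 23.9 25.1 37.9]
535 266 -209.8 -164.8 [24.7 25.8 26.9 28.2 41.2]
540 310 -220.2 -154.8 [27.9 29.2 30.6 47.2 56.3]
545 1070 -220.1 -154.9 [ 31.5  56.4 212.8 225.3 233.5]
550 656 -229.1 -146.7 [ 34.7  50.3  59.  213.8 225.8]
555 421 -229.1 -146.7 [37.3 43.5 51.5 63.7 76.5]
560 412 -220.5 -155.2 [39.9 42.  44.7 66.2 76.9]
565 308 -220.0 -155.0 [42.7 44.2 46.3 68.4 70.9]
570 251 -210.3 -165.6 [45.3 47.4 66.7 70.7 72.8]
575 266 -210.3 -165.7 [48.4 49.8 69.4 73.7 75.7]
580 272 -210.1 -165.8 [50.8 52.7 72.6 76.3 78.9]
585 286 -210.1 -165.9 [53.9 55.5 74.9 79.4 81.6]
590 230 -211.0 -165.0 [56.7 58.  61.  82.  84.4]
595 170 -211.0 -165.0 [58.9 60.3 61.5 63.5 86.9]
600 74 -210.9 -165.1 [61.9 63.3 64.2 66.  89.4]
605 28 -210.8 -165.3 [64.5 65.6 66.6 67.6 90.9]
```

View pics/w2c.png

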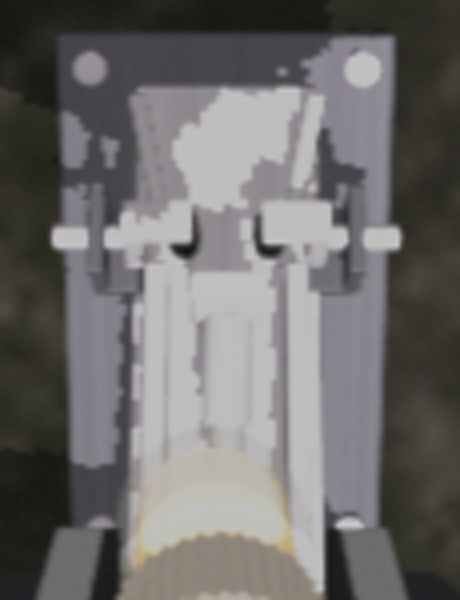

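```bash
cat >> h.py <<'E'
a=np.radians(13.4);X=np.array([np.cos(a),np.sin(a),0]);Y=np.array([-np.sin(a),np.cos(a),0]);Z=np.array([0,0,1.])
O=560.7*X-187.9*Y+40*Z; k=np.radians(30)
C=np.stack([X*np.cos(k)+Z*np.sin(k),Y,-X*np.sin(k)+Z*np.cos(k)],1)
RT=np.stack([-C[:,0],Y,-C[:,2]],1)
def ch(p=None):
    return (C.T@((r.observe()["position"] if p is None else p)-O)).round(1)
E
python3 - <<'E'
from h import *
p=O+C@[-28,0,80]
o=r.observe(); print(rel(p,RT)[1], (RT.T@(p-o["position"])).round(1),p.round(), ch(), o["joints"].round(2))
E
```

```text
[ 0.001 -0.524  0.001] [135.5   1.6 107.5] [526. -68.  95.] [107.5  -1.6 187.5] [-0.29  0.45  1.17  0.    1.52 -2.1 ]
```

Emit:
play_rows --pt "0.01 0 0 0 -0.175 0 0.015" --pt "0 0 0 0 -0.175 0 0.015" --pt "0 0 0 0 -0.174 0 0.015" --pt "0.045 0.001 0 0 0 0 0.015" --pt "0.05 0 0 0 0 0 0.015" --pt "0.03 0 0.02 0 0 0 0.015" --pt "0 0 0.04 0 0 0 0.015" --pt "0 0 0.03 0 0 0 0.015" --pt "0 0 0.015 0 0 0 0.015" --pt "0 0 0 0 0 0 0.015"

```text
clock: 5.2
position: [525.6, -67.7, 104.0]
ee_rot: [0.256, -0.113, 0.959, 0.031]
ft_force: [-0.0, 0.0, 0.1]
finger_gap: 22.7
finger_force: 68.7
```

```bash
python3 - <<'E'
from h import *
o=r.observe(); p=O+C@[-28,0,54]
print(ch(),rel(p,RT),o["joints"].round(2),o["ft_force"])
i=cv2.hconcat([cv2.resize(cam("scene")["img"][130:230,200:333,::-1],(400,300),interpolation=cv2.INTER_CUBIC),cv2.resize(cam("wrist")["img"][:,:,::-1],(400,300))])
cv2.imwrite("pics/a1.png",i)
E
```

```text
[-24.4   0.2  87.9] (array([ 3.5, -0.3, 33.9]), array([ 0.001, -0.002,  0.001]), array([525.6, -67.7, 104. ])) [-0.51  0.42  1.9   0.71  0.54 -2.88] [-0.02110667  0.03771966  0.05660129]
```

View pics/a1.png

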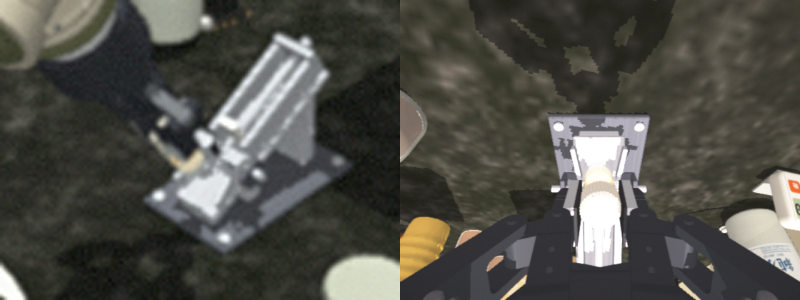

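Joint 6 is at its limit, so I'll back off and turn the tool half a turn to get the same grasp.

Emit:
play_rows --pt "0 0 -0.02 0 0 0.1 0.015" --pt "0 0 -0.03 0 0 0.18 0.015" --pt "0 0 -0.02 0 0 0.18 0.015" --pt "0 0 0 0 0 0.18 0.015" --pt "0 0 0 0 0 0.18 0.015" --pt "0 0 0 0 0 0.18 0.015" --pt "0 0 0 0 0 0.18 0.015" --pt "0 0 0 0 0 0.18 0.015" --pt "0 0 0 0 0 0.18 0.015" --pt "0 0 0 0 0 0.18 0.015"

```text
clock: 6.55
position: [491.5, -76.7, 165.7]
ee_rot: [0.145, 0.655, 0.71, 0.214]
ft_force: [0.7, -0.8, 0.1]
finger_gap: 22.8
finger_force: 68.7
```

Emit:
play_rows --pt "0 0 0 0 0 0.18 0.015" --pt "0 0 0 0 0 0.18 0.015" --pt "0 0 0 0 0 0.18 0.015" --pt "0 0 0 0 0 0.18 0.015" --pt "0 0 0 0 0 0.18 0.015" --pt "0 0 0 0 0 0.18 0.015" --pt "0 0 0 0 0 0.18 0.015" --pt "0 0 0 0 0 0.162 0.015" --pt "0 0 0 0 0 0 0.015"

```text
clock: 7.68
position: [491.5, -76.6, 165.5]
ee_rot: [-0.029, 0.959, 0.113, 0.257]
ft_force: [0.1, 0.3, 0.1]
finger_gap: 22.8
finger_force: 68.7
```

```bash
sed -i 's/^RT=.*/RT=np.stack([C[:,0],-Y,-C[:,2]],1)/' h.py; python3 - <<'E'
from h import *
o=r.observe(); p=O+C@[-28,0,54]
print(ch(),rel(p,RT),o["joints"].round(2),o["ft_force"])
E
```

```text
[-24.1  -0.6 158.8] (array([ -3.8,  -0.7, 104.8]), array([0.001, 0.001, 0.002]), array([491.5, -76.6, 165.5])) [-0.57  0.26  1.9   0.6   0.7   0.35] [0.13990225 0.26058211 0.07552256]
```

Emit:
play_rows --pt "-0.004 -0.0005 0.03 0 0 0 0.015" --pt "0 0 0.04 0 0 0 0.015" --pt "0 0 0.02 0 0 0 0.015" --pt "0 0 0.008 0 0 0 0.015" --pt "0 0 0.004 0 0 0 0.015" --pt "0 0 0 0 0 0 0.015"

```text
clock: 8.43
position: [537.8, -65.2, 74.7]
ee_rot: [-0.03, 0.959, 0.113, 0.257]
ft_force: [-0.0, -0.5, -1.0]
finger_gap: 22.7
finger_force: 68.7
```

Emit:
play_rows --pt "0 0 0.002 0 0 0 0.015" --pt "0 0 0.001 0 0 0 0.015" --pt "0 0 0 0 0 0 0.015"

```text
clock: 8.8
position: [539.2, -64.8, 71.7]
ee_rot: [-0.03, 0.96, 0.113, 0.256]
ft_force: [-0.0, -0.5, -1.0]
finger_gap: 22.7
finger_force: 68.7
```

```bash
python3 - <<'E'
from h import *
o=r.observe(); p=O+C@[-28,0,52]
print(ch(),rel(p,RT),(C.T@o["ft_force"]).round(1))
a=cam("scene")["img"][140:220,230:337,::-1];b=cam("side")["img"][150:230,255:362,::-1]
cv2.imwrite("pics/a2.png",cv2.hconcat([cv2.resize(x,(400,300),interpolation=cv2.INTER_CUBIC) for x in(a,b)]))
E
```

```text
[-28.5  -0.1  53. ] (array([ 0.5, -0.1,  1. ]), array([-0.   ,  0.001,  0.   ]), array([539.2, -64.8,  71.7])) [-0.6 -0.5 -0.7]
```

View pics/a2.png

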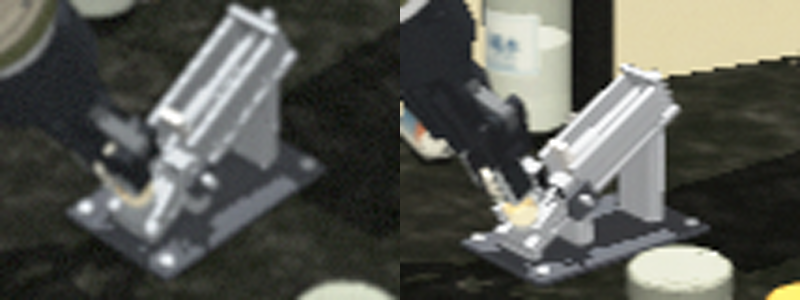

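Both views show the vial standing on the apron (about (130,190) left, (520,210) right), just short of contact. I'll lower it until it touches.

Emit:
play_rows --pt "0 0 0.001 0 0 0 0.015" --pt "0 0 0.001 0 0 0 0.015" --pt "0 0 0 0 0 0 0.015"

```text
clock: 9.28
position: [539.7, -64.5, 71.2]
ee_rot: [-0.03, 0.959, 0.113, 0.257]
ft_force: [-16.9, -1.5, 22.9]
finger_gap: 22.7
finger_force: 72.0
```

```bash
cat > s.py <<'E'
from h import *
o=r.observe(); print(ch(),(C.T@o["ft_force"]).round(1),o["clock"],o["joints"][5].round(2))
E
python3 s.py
```

```text
[-28.3   0.   52.4] [-3.1  2.4 28.3] 9.275 0.17
```

Emit:
play_rows --pt "0 0 -0.001 0 0 0 0.015" --pt "0.005 0 0 0 0 0 0.015" --pt "0.005 0 0 0 0 0 0.015" --pt "0.005 0 0 0 0 0 0.015" --pt "0 0 0 0 0 0 0.015" --newtons 90

```text
clock: 9.9
position: [551.2, -61.4, 78.4]
ee_rot: [-0.03, 0.96, 0.113, 0.256]
ft_force: [-13.1, -3.6, 11.7]
finger_gap: 22.2
finger_force: 89.2
```

```bash
python3 s.py
```

```text
[-14.3   0.4  52.6] [-5.9 -0.5 17. ] 9.9 0.25
```

Emit:
play_rows --pt "0.004 0 -0.0005 0 0 0 0.015" --pt "0.004 0 0 0 0 0 0.015" --pt "0 0 0 0 0 0 0.015"

```text
clock: 10.28
position: [556.8, -60.6, 81.8]
ee_rot: [-0.03, 0.96, 0.113, 0.254]
ft_force: [-18.1, -8.1, 5.7]
finger_gap: 22.2
finger_force: 88.9
```

```bash
python3 s.py
```

```text
[-7.8 -0.  52.7] [-14.   -3.7  14.7] 10.275 0.3
```

Emit:
play_rows --pt "0.004 0 0 0 0 0 0.015" --pt "0.004 0 0 0 0 0 0.015" --pt "0 0 0 0 0 0 0.015"

```text
clock: 10.65
position: [565.3, -58.6, 86.8]
ee_rot: [-0.03, 0.96, 0.113, 0.256]
ft_force: [-5.6, -1.7, 4.9]
finger_gap: 22.3
finger_force: 88.0
```

```bash
python3 s.py
```

```text
[ 2.3 -0.2 52.7] [-2.6 -0.4  7.2] 10.65 0.34
```

Emit:
play_rows --pt "0.004 0 0 0 0 0 0.015" --pt "0.004 0 0 0 0 0 0.015" --pt "0.0035 0 0 0 0 0 0.015" --pt "0.001 0 0 0 0 0 0.015" --pt "0 0 0 0 0 0 0.015"

```text
clock: 11.28
position: [575.5, -56.9, 92.7]
ee_rot: [-0.029, 0.96, 0.113, 0.256]
ft_force: [-9.8, -7.0, 4.4]
finger_gap: 22.1
finger_force: 88.3
```

```bash
python3 s.py
```

```text
[14.2 -0.8 52.7] [-7.5 -4.6  9.4] 11.275 0.39
```

Emit:
play_rows --pt "0.0015 0.0003 0 0 0 0 0.015" --pt "0.0005 0 0 0 0 0 0.015" --pt "0 0 0 0 0 0 0.03" --pt "0 0 0 0 0 0 0.04" --pt "0 0 0 0 0 0 0.045" --pt "0 0 0 0 0 0 0.045"

```text
clock: 12.02
position: [578.0, -55.7, 93.8]
ee_rot: [-0.03, 0.96, 0.113, 0.256]
ft_force: [-0.1, 0.3, 0.6]
finger_gap: 44.9
finger_force: 0.0
```

```bash
python3 s.py
```

```text
[17.  -0.3 52.3] [0.3 0.3 0.5] 12.025 0.4
```

Emit:
play_rows --pt "0 0 -0.015 0 0 0 0.05" --pt "0 0 -0.04 0 0 0 0.06" --pt "0 0 -0.05 0 0 0 0.06" --pt "0 0 -0.04 0 0 0 0.06" --pt "0 0 0 0 0 0 0.06"

```text
clock: 12.65
position: [507.1, -73.2, 222.7]
ee_rot: [-0.028, 0.959, 0.113, 0.258]
ft_force: [-0.1, -0.5, -1.3]
finger_gap: 59.8
finger_force: 0.0
```

```bash
python3 s.py; python3 - <<'E'
from h import *
w=cam("wrist"); np.savez("w3.npz",**w)
a=cam("scene"); np.savez("s3.npz",**a); b=cam("side")["img"][150:230,255:362,::-1]
x=[cv2.resize(i,(400,300),interpolation=cv2.INTER_CUBIC) for i in (a["img"][140:220,230:337,::-1],b)]
cv2.imwrite("pics/a3.png",cv2.hconcat(x+[cv2.resize(w["img"][:,:,::-1],(400,300))])[:, :1200] if 0 else cv2.vconcat([cv2.hconcat(x),cv2.hconcat([cv2.resize(w["img"][:,:,::-1],(400,300)),x[0]*0])]))
print(rel([464.5,-234,250],np.stack([X,-Y,-Z],1)))
E
```

```text
[ 18.3  -0.8 200.4] [-0.8 -0.5 -1. ] 12.65 0.52
(array([-53.1, 147.2, -66.3]), array([-0.001, -0.521, -0.   ]), array([507.3, -72.5, 219. ]))
```

View pics/a3.png

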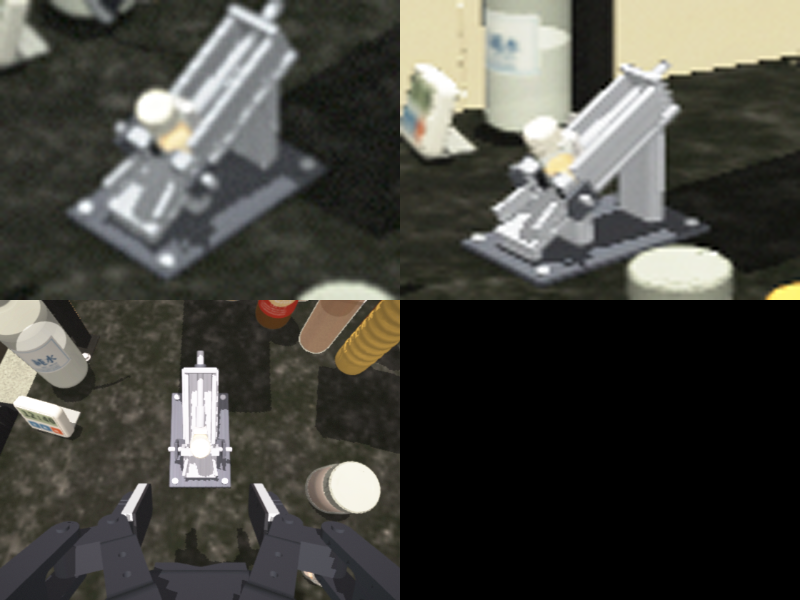

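All three views show vial 1 standing in the channel at the lips, cap near (158,108) in the top-left view. I'll check its position numerically.

```bash
cat > v.py <<'E'
from h import *
import sys
for f in sys.argv[1:]:
    c=dict(np.load(f)); q=(cloud(c).reshape(-1,3)-O)@C
    t=q[(abs(q[:,1])<18)&(q[:,0]>-40)&(q[:,0]<80)&(q[:,2]>44)&(q[:,2]<65)]
    print(f,len(t),t.min(0).round(1),t.max(0).round(1),t.mean(0).round(1),np.percentile(t[:,2],[50,90]).round(1))
E
python3 v.py w3.npz s3.npz
```

```text
w3.npz 661 [ -0.6 -12.8  44. ] [22.7 10.3 55.4] [12.1 -1.  52.5] [52.9 54. ]
s3.npz 86 [ -0.8 -13.3  44. ] [22.1  9.1 58.3] [ 9.7 -3.9 53. ] [53.6 56. ]
```

Emit:
play_rows --pt "-0.009 0.02 -0.012 0 0 0 0.06" --pt "-0.013 0.04 -0.018 0 0 0 0.06" --pt "-0.013 0.04 -0.018 0 0 0 0.06" --pt "-0.013 0.035 -0.018 0 0 0 0.06" --pt "-0.005 0.012 0 0 -0.15 0 0.06" --pt "0 0 0 0 -0.185 0 0.06" --pt "0 0 0 0 -0.185 0 0.06" --pt "0 0 0 0 0 0 0.06"

```text
clock: 13.8
position: [466.5, -233.1, 248.6]
ee_rot: [-0.001, 0.993, 0.118, 0.001]
ft_force: [-0.0, 0.5, -1.5]
finger_gap: 60.2
finger_force: 0.0
```

```bash
python3 - <<'E'
from h import *
c=cam("wrist"); np.savez("w4.npz",**c); q=cloud(c).reshape(-1,3)
t=q[(np.hypot(q[:,0]-466,q[:,1]+234)<30)&(q[:,2]>46)&(q[:,2]<60)]; m=(t.min(0)+t.max(0))/2
print(len(t),t.mean(0).round(1),t.min(0).round(1),t.max(0).round(1))
print(rel([m[0],m[1],51],np.stack([X,-Y,-Z],1)),r.observe()["joints"].round(2))
E
```

```text
463 [ 467.3 -234.9   51.9] [ 455.5 -246.5   46.6] [ 478.1 -223.6   54.4]
(array([-1.000e-01,  2.600e+00,  1.977e+02]), array([-0.003, -0.003,  0.003]), array([ 465.8, -233.1,  248.7])) [-0.69  0.33  1.39  0.    1.42  0.64]
```

Emit:
play_rows --pt "0.0005 0.002 0.04 0 0 0 0.06" --pt "0 0 0.055 0 0 0 0.06" --pt "0 0 0.05 0 0 0 0.06" --pt "0 0 0.035 0 0 0 0.06" --pt "0 0 0.017 0 0 0 0.06" --pt "0 0 0 0 0 0 0.06" --pt "0 0 0 0 0 0 0.015" --pt "0 0 0 0 0 0 0.015" --pt "0 0 0 0 0 0 0.015" --pt "0 0 0 0 0 0 0.015" --newtons 90

```text
clock: 15.1
position: [466.6, -235.9, 54.5]
ee_rot: [0.001, 0.993, 0.117, 0.002]
ft_force: [-1.8, -0.1, 6.8]
finger_gap: 22.4
finger_force: 87.9
```

Emit:
play_rows --pt "0 0 -0.02 0 0 0 0.015" --pt "0 0 -0.055 0 0 0 0.015" --pt "0 0 -0.055 0 0 0 0.015" --pt "0 0 -0.055 0 0 0 0.015" --pt "0 0 0 0 0.15 0 0.015" --pt "0 0 0 0 0.187 0 0.015" --pt "0 0 0 0 0.187 0 0.015" --pt "0 0 0 0 0 0 0.015"

```text
clock: 16.1
position: [464.4, -235.9, 238.1]
ee_rot: [-0.031, 0.959, 0.111, 0.258]
ft_force: [-0.2, -0.5, -0.5]
finger_gap: 21.9
finger_force: 88.2
```

```bash
python3 - <<'E'
from h import *
print(ch(),rel(O+C@[-28,-.3,110],RT),r.observe()["joints"].round(2))
E
```

```text
[ -42.6 -149.2  253.4] (array([  14. , -149. ,  143.4]), array([ 0.   , -0.001, -0.003]), array([ 464.4, -235.9,  238.1])) [-0.92  0.23  1.67  0.55  1.08  0.2 ]
```

Emit:
play_rows --pt "0.004 -0.025 0 0 0 0 0.015" --pt "0.005 -0.045 0 0 0 0 0.015" --pt "0.005 -0.045 0 0 0 0 0.015" --pt "0 -0.034 0.03 0 0 0 0.015" --pt "0 0 0.05 0 0 0 0.015" --pt "0 0 0.05 0 0 0 0.015" --pt "0 0 0.04 0 0 0 0.015" --pt "0 0 0.015 0 0 0 0.015" --pt "0 0 0.006 0 0 0 0.015" --pt "0 0 0 0 0 0 0.015"

```text
clock: 17.35
position: [536.6, -65.5, 81.1]
ee_rot: [-0.03, 0.959, 0.113, 0.259]
ft_force: [-0.0, -0.4, -0.8]
finger_gap: 22.1
finger_force: 88.4
```

```bash
python3 s.py
```

```text
[-26.1  -0.2  62.5] [-0.5 -0.4 -0.7] 17.35 0.19
```

Emit:
play_rows --pt "-0.0015 0 0.004 0 0 0 0.015" --pt "0 0 0.002 0 0 0 0.015" --pt "0 0 0.001 0 0 0 0.015" --pt "0 0 0 0 0 0 0.015"

```text
clock: 17.85
position: [538.6, -65.4, 73.6]
ee_rot: [-0.03, 0.959, 0.113, 0.258]
ft_force: [-1.4, -1.2, 3.5]
finger_gap: 22.0
finger_force: 89.2
```

```bash
python3 s.py
```

```text
[-28.2  -0.5  55.1] [ 0.4 -0.8  3.9] 17.85 0.17
```

Emit:
play_rows --pt "0 0 0.0005 0 0 0 0.015" --pt "0 0 0.0005 0 0 0 0.015" --pt "0 0 0 0 0 0 0.015"

```text
clock: 18.23
position: [538.7, -65.3, 73.5]
ee_rot: [-0.03, 0.959, 0.113, 0.259]
ft_force: [-11.6, -1.9, 17.5]
finger_gap: 22.1
finger_force: 91.0
```

```bash
python3 s.py
```

```text
[-28.1  -0.5  54.9] [-1.4  0.8 21.1] 18.225 0.16
```

Emit:
play_rows --pt "0.003 0 -0.0006 0 0 0 0.015" --pt "0.005 0 0 0 0 0 0.015" --pt "0.005 0 0 0 0 0 0.015" --pt "0.005 0 0 0 0 0 0.015" --pt "0.004 0 0 0 0 0 0.015" --pt "0 0 0 0 0 0 0.015"

```text
clock: 18.98
position: [554.1, -60.5, 82.9]
ee_rot: [-0.031, 0.96, 0.113, 0.255]
ft_force: [-24.0, -8.5, 10.1]
finger_gap: 21.9
finger_force: 92.0
```

```bash
python3 s.py
```

```text
[-9.5  0.6 55. ] [-16.9  -2.7  21.4] 18.975 0.28
```

Emit:
play_rows --pt "0.004 0 0 0 0 0 0.015" --pt "0.004 0 0 0 0 0 0.015" --pt "0.002 0 0 0 0 0 0.015" --pt "0 0 0 0 0 0 0.015"

```text
clock: 19.48
position: [562.5, -58.3, 87.6]
ee_rot: [-0.031, 0.96, 0.113, 0.255]
ft_force: [-21.6, -7.2, 6.8]
finger_gap: 21.7
finger_force: 93.8
```

```bash
python3 s.py
```

```text
[ 0.4  0.9 54.8] [-16.2  -1.9  17.3] 19.475 0.33
```

Emit:
play_rows --pt "0.004 0 -0.0003 0 0 0 0.015" --pt "0.004 0 0 0 0 0 0.015" --pt "0.003 0 0 0 0 0 0.015" --pt "0.001 0 0 0 0 0 0.015" --pt "0 0 0 0 0 0 0.015"

```text
clock: 20.1
position: [576.4, -56.7, 96.0]
ee_rot: [-0.03, 0.959, 0.113, 0.259]
ft_force: [1.7, -0.8, 4.0]
finger_gap: 22.1
finger_force: 92.1
```

```bash
python3 s.py; python3 - <<'E'
from h import *
a=cam("side"); b=cam("scene"); np.savez("s5.npz",**b)
x=[cv2.resize(i,(400,300),interpolation=cv2.INTER_CUBIC) for i in (b["img"][140:220,230:337,::-1],a["img"][150:230,255:362,::-1])]
cv2.imwrite("pics/a5.png",cv2.hconcat(x))
E
```

```text
[16.7 -0.8 55. ] [ 3.3 -1.2  2.7] 20.1 0.39
```

View pics/a5.png

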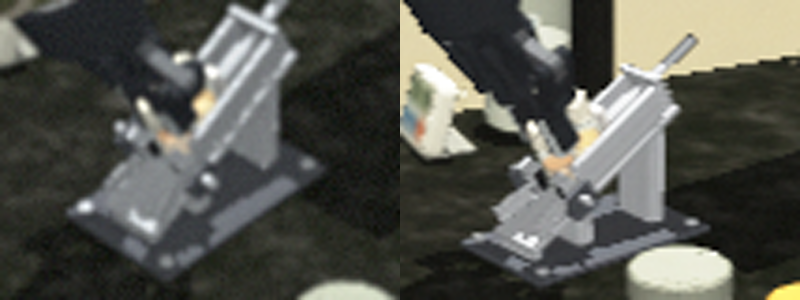

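Emit:
play_rows --pt "0.001 0 0 0 0 0 0.015" --pt "0 0 0 0 0 0 0.015"

```text
clock: 20.45
position: [576.6, -56.5, 96.0]
ee_rot: [-0.03, 0.959, 0.113, 0.258]
ft_force: [-0.2, -2.3, 4.5]
finger_gap: 21.9
finger_force: 92.1
```

```bash
python3 s.py
```

```text
[16.9 -0.7 54.9] [ 1.6 -2.2  4.3] 20.45 0.39
```

The picture shows vial 2 in the jaws at the lips, with vial 1 up-slope of it and the pusher rod well out. I'll measure vial 1's cap and the rod.

```bash
python3 - <<'E'
from h import *
np.savez("sd5.npz",**cam("side")); 
for f in("s3.npz","s5.npz","sd5.npz"):
    q=(cloud(dict(np.load(f))).reshape(-1,3)-O)@C
    t=q[(abs(q[:,1])<8)&(q[:,0]>98)&(q[:,0]<160)&(q[:,2]>5)&(q[:,2]<40)]; print(f,"rod",len(t),t[:,0].max().round(1) if len(t) else 0)
    t=q[(abs(q[:,1])<14)&(q[:,0]>29)&(q[:,0]<80)&(q[:,2]>28)&(q[:,2]<62)]
    if len(t): print(len(t),t.min(0).round(1),t.max(0).round(1))
E
```

```text
s3.npz rod 30 118.5
s5.npz rod 67 144.6
33 [ 30.4 -13.2  29.6] [55.4  6.5 55.1]
sd5.npz rod 44 148.0
35 [ 32.1 -14.   28.4] [56.4 -1.4 57. ]
```

Emit:
play_rows --pt "0.0005 0 0 0 0 0 0.015" --pt "0 0 0 0 0 0 0.03" --pt "0 0 0 0 0 0 0.04" --pt "0 0 0 0 0 0 0.045" --pt "0 0 0 0 0 0 0.045" --pt "0 0 -0.015 0 0 0 0.05" --pt "0 0 -0.04 0 0 0 0.06" --pt "0 0 -0.05 0 0 0 0.06" --pt "0 0 -0.03 0 0 0 0.06" --pt "0 0 0 0 0 0 0.06"

```text
clock: 21.75
position: [510.6, -72.3, 215.2]
ee_rot: [-0.029, 0.959, 0.113, 0.26]
ft_force: [-0.2, 0.1, -1.0]
finger_gap: 59.7
finger_force: 0.0
```

```bash
python3 s.py; python3 - <<'E'
from h import *
b=cam("scene"); np.savez("s6.npz",**b); a=cam("side"); np.savez("sd6.npz",**a); w=cam("wrist"); np.savez("w6.npz",**w)
x=[cv2.resize(i,(400,300),interpolation=cv2.INTER_CUBIC) for i in (b["img"][140:220,230:337,::-1],a["img"][150:230,255:362,::-1])]
cv2.imwrite("pics/a6.png",cv2.hconcat(x))
for f in("s6.npz","sd6.npz","w6.npz"):
    q=(cloud(dict(np.load(f))).reshape(-1,3)-O)@C
    t=q[(abs(q[:,1])<8)&(q[:,0]>98)&(q[:,0]<160)&(q[:,2]>5)&(q[:,2]<40)]; print(f,"rod",t[:,0].max().round(1))
    t=q[(abs(q[:,1])<14)&(q[:,0]>-20)&(q[:,0]<80)&(q[:,2]>44)&(q[:,2]<65)]; print(t.min(0).round(1),t.max(0).round(1))
    for lo in range(-5,60,5):
        s=t[(t[:,0]>=lo)&(t[:,0]<lo+5)]
        if len(s): print(lo,len(s),np.percentile(s[:,2],[50,95]).round(1),np.ptp(s[:,1]).round(1),end=' | ')
    print()
E
```

```text
[ 17.7  -0.8 192.1] [-0.6  0.1 -0.8] 21.75 0.51
s6.npz rod 145.2
[  1.4 -13.9  44. ] [49.2 11.1 58.7]
0 16 [49.4 55.9] 14.8 | 5 22 [54.2 57.2] 22.3 | 10 22 [54.8 56.7] 23.5 | 15 20 [53.5 55.9] 22.6 | 20 10 [54.6 56.6] 12.5 | 25 16 [52.7 56.1] 13.4 | 30 24 [54.6 57.1] 20.0 | 35 20 [54.7 56.8] 19.6 | 40 20 [53.8 57.5] 19.8 | 45 13 [53.5 56.2] 18.5 | 
sd6.npz rod 147.2
[  1.6 -13.8  44.2] [50.3  6.3 58.9]
0 11 [49.3 53.9] 10.8 | 5 16 [53.2 56.1] 15.4 | 10 12 [53.9 57.2] 19.8 | 15 15 [53.  56.7] 19.6 | 20 9 [54.2 57.3] 14.7 | 25 8 [52.3 55. ] 13.1 | 30 13 [53.5 57.6] 17.0 | 35 10 [54.4 58.5] 17.2 | 40 11 [54.8 56.6] 14.1 | 45 9 [53.  55.1] 18.1 | 50 1 [52.6 52.6] 0.0 | 
w6.npz rod 145.1
[  2.  -12.5  44.1] [50.2 11.7 56. ]
0 33 [53.3 54.5] 13.4 | 5 153 [53.8 55.2] 20.4 | 10 183 [53.5 54.6] 22.9 | 15 180 [53.3 54.5] 22.3 | 20 160 [52.2 54. ] 19.0 | 25 51 [53.1 54.7] 13.1 | 30 155 [53.9 55.1] 21.5 | 35 207 [53.5 54.7] 23.1 | 40 182 [53.2 54.7] 22.3 | 45 144 [52.6 54.1] 18.3 | 50 2 [49.  51.2] 2.3 |
```

View pics/a6.png

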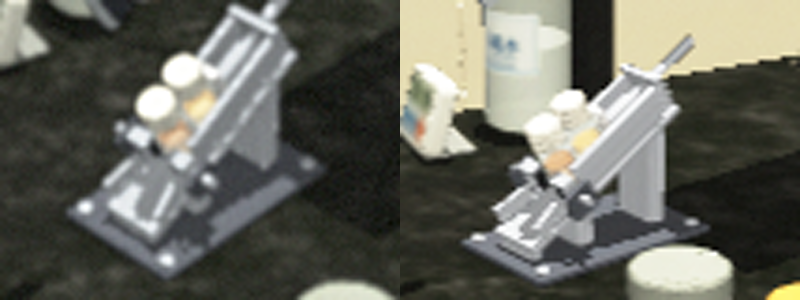

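Both vials stand behind the lips, caps at about (157,105) and (183,72) in the left view. I'll check their tilt and ride-up.

```bash
python3 - <<'E'
from h import *
for f,xs in(("w3.npz",[12]),("w6.npz",[13,38]),("s6.npz",[13,38])):
    q=(cloud(dict(np.load(f))).reshape(-1,3)-O)@C
    for x in xs:
        t=q[(np.hypot(q[:,0]-x,q[:,1]+.7)<9)&(q[:,2]>48)&(q[:,2]<60)]
        p,*_=np.linalg.lstsq(np.c_[t[:,0]-x,t[:,1],np.ones(len(t))],t[:,2],rcond=None); print(f,x,len(t),np.degrees(p[:2]).round(1),p[2].round(2))
    fl=q[(abs(q[:,1])<9)&(q[:,0]>-40)&(q[:,0]<-16)&(abs(q[:,2])<6)]
    p,*_=np.linalg.lstsq(np.c_[fl[:,0]+28,np.ones(len(fl))],fl[:,1+1],rcond=None); print("floor",len(fl),p)
E
```

```text
w3.npz 12 369 [-0.5  0.6] 53.22
floor 392 [0.00723528 0.01312916]
w6.npz 13 405 [-3.  -1.4] 53.65
w6.npz 38 436 [-3.8 -0.2] 53.71
floor 435 [-0.00615763 -0.08290473]
s6.npz 13 37 [-4.4 -6.7] 54.92
s6.npz 38 41 [-2.4 -0.5] 55.07
floor 64 [0.00861288 1.45019347]
```

Both lean about 3° forward and have ridden up about 0.6 mm, so I'll press each cap with closed fingertips.

Emit:
play_rows --pt "-0.003 0 0 0 0 0 0" --pt "-0.005 0 0.01 0 0 0 0" --pt "0 0 0.02 0 0 0 0" --pt "0 0 0.03 0 0 0 0" --pt "0 0 0.025 0 0 0 0" --pt "0 0 0.015 0 0 0 0" --pt "0 0 0.009 0 0 0 0" --pt "0 0 0 0 0 0 0" --newtons 30

```text
clock: 22.9
position: [557.5, -60.6, 114.2]
ee_rot: [-0.031, 0.959, 0.113, 0.258]
ft_force: [-0.5, -0.1, 0.0]
finger_gap: -0.4
finger_force: 0.0
```

```bash
python3 s.py
```

```text
[ 9.  -0.3 80.5] [-0.4  0.   0.3] 22.9 0.39
```

Emit:
play_rows --pt "0 0 0.002 0 0 0 0" --pt "0 0 0.001 0 0 0 0" --pt "0 0 0.001 0 0 0 0" --pt "0 0 0 0 0 0 0"

```text
clock: 23.4
position: [559.4, -60.3, 111.2]
ee_rot: [-0.03, 0.959, 0.113, 0.258]
ft_force: [0.5, 0.8, -0.1]
finger_gap: 0.2
finger_force: 0.0
```

```bash
python3 s.py
```

```text
[ 9.2 -0.4 76.9] [ 0.6  0.7 -0.5] 23.4 0.39
```

Emit:
play_rows --pt "0 0 0.001 0 0 0 0" --pt "0 0 0.0005 0 0 0 0" --pt "0 0 0 0 0 0 0"

```text
clock: 23.78
position: [559.8, -60.2, 110.1]
ee_rot: [-0.03, 0.959, 0.113, 0.258]
ft_force: [-6.8, -2.2, 6.8]
finger_gap: -0.4
finger_force: 4.7
```

```bash
python3 s.py
```

```text
[ 9.  -0.4 75.7] [-2.7 -0.5  9.5] 23.775 0.39
```

Emit:
play_rows --pt "0 0 0.0005 0 0 0 0" --pt "0 0 0 0 0 0 0"

```text
clock: 24.02
position: [559.8, -60.3, 109.9]
ee_rot: [-0.03, 0.959, 0.113, 0.258]
ft_force: [-11.3, -3.7, 10.6]
finger_gap: -0.0
finger_force: 7.7
```

```bash
python3 s.py
```

```text
[ 8.9 -0.5 75.6] [-4.9 -0.9 15.1] 24.025 0.38
```

Emit:
play_rows --pt "0 0 -0.006 0 0 0 0" --pt "0.015 0 -0.002 0 0 0 0" --pt "0.011 0 0 0 0 0 0" --pt "0 0 0.005 0 0 0 0" --pt "0 0 0.002 0 0 0 0" --pt "0 0 0.0003 0 0 0 0" --pt "0 0 0 0 0 0 0"

```text
clock: 24.9
position: [581.3, -54.9, 122.6]
ee_rot: [-0.031, 0.959, 0.113, 0.258]
ft_force: [-4.6, -1.6, 3.0]
finger_gap: 0.2
finger_force: 2.3
```

```bash
python3 s.py
```

```text
[34.4 -0.2 75.5] [-2.7 -0.5  5. ] 24.9 0.49
```

Emit:
play_rows --pt "0 0 0.0005 0 0 0 0" --pt "0 0 0 0 0 0 0"

```text
clock: 25.15
position: [581.3, -54.9, 122.5]
ee_rot: [-0.03, 0.959, 0.113, 0.258]
ft_force: [-9.1, -2.2, 7.5]
finger_gap: 0.1
finger_force: 5.5
```

```bash
python3 s.py
```

```text
[34.4 -0.2 75.4] [-4.3 -0.  11.2] 25.15 0.49
```

Emit:
play_rows --pt "0 0 -0.005 0 0 0 0" --pt "0 0 -0.03 0 0 0 0" --pt "0 0 -0.05 0 0 0 0" --pt "-0.015 0 -0.04 0 0 0 0" --pt "0 0 0 0 0 0 0"

```text
clock: 25.78
position: [507.9, -72.9, 225.1]
ee_rot: [-0.029, 0.959, 0.112, 0.26]
ft_force: [0.4, -0.2, -0.6]
finger_gap: 0.2
finger_force: 0.0
```

```bash
python3 s.py; python3 - <<'E'
from h import *
w=cam("wrist"); np.savez("w7.npz",**w)
q=(cloud(w).reshape(-1,3)-O)@C
for x in(13,38):
    t=q[(np.hypot(q[:,0]-x,q[:,1]+.7)<9)&(q[:,2]>48)&(q[:,2]<60)]
    p,*_=np.linalg.lstsq(np.c_[t[:,0]-x,t[:,1],np.ones(len(t))],t[:,2],rcond=None); print(x,len(t),np.degrees(p[:2]).round(1),p[2].round(2))
t=q[(abs(q[:,1])<8)&(q[:,0]>98)&(q[:,0]<160)&(q[:,2]>5)&(q[:,2]<40)]; print("rod",t[:,0].max().round(1))
t=q[(abs(q[:,1])<14)&(q[:,0]>-20)&(q[:,0]<80)&(q[:,2]>44)&(q[:,2]<65)]; print(t.min(0).round(1),t.max(0).round(1))
E
```

```text
[ 20.2  -0.7 202. ] [ 0.  -0.3 -0.7] 25.775 0.53
13 373 [-1.9 -0.5] 53.41
38 397 [-1.7 -0.8] 53.27
rod 144.4
[  0.9 -12.5  44.1] [48.8 11.5 55.5]
```

```bash
python3 - <<'E'
from h import *
for i in range(4):
  q=(cloud(cam("wrist")).reshape(-1,3)-O)@C
  for x in(13,38):
    t=q[(np.hypot(q[:,0]-x,q[:,1]+.7)<9)&(q[:,2]>48)&(q[:,2]<60)]
    p,*_=np.linalg.lstsq(np.c_[t[:,0]-x,t[:,1],np.ones(len(t))],t[:,2],rcond=None); print(x,np.degrees(p[:2]).round(1),p[2].round(2))
  fl=q[(abs(q[:,1])<9)&(q[:,0]>-40)&(q[:,0]<-16)&(abs(q[:,2])<6)]
  print(np.degrees(np.polyfit(fl[:,0],fl[:,2],1)[0]).round(2))
E
```

```text
13 [-1.9 -1.5] 53.34
38 [-2. -1.] 53.22
-0.38
13 [-1.7 -0.3] 53.38
38 [-2.3 -1.3] 53.33
0.16
13 [-2.8 -0.7] 53.35
38 [-1.5 -0.7] 53.32
0.39
13 [-1.7 -1. ] 53.34
38 [-2.  -0.8] 53.3
-0.35
```

A lean of about 1.5–2° remains, so I'll press both once more.

Emit:
play_rows --pt "0.014 0 0.03 0 0 0 0" --pt "0 0 0.05 0 0 0 0" --pt "0 0 0.03 0 0 0 0" --pt "0 0 0.011 0 0 0 0" --pt "0 0 0.003 0 0 0 0" --pt "0 0 0 0 0 0 0"

```text
clock: 26.78
position: [580.9, -55.3, 123.7]
ee_rot: [-0.03, 0.959, 0.113, 0.259]
ft_force: [-0.2, -0.1, -0.0]
finger_gap: -0.2
finger_force: 0.0
```

```bash
python3 s.py
```

```text
[34.5 -0.5 76.7] [-0.2 -0.   0.1] 26.775 0.49
```

Emit:
play_rows --pt "0 0 0.001 0 0 0 0" --pt "0 0 0.0008 0 0 0 0" --pt "0 0 0 0 0 0 0"

```text
clock: 27.15
position: [581.5, -55.3, 122.3]
ee_rot: [-0.03, 0.959, 0.113, 0.259]
ft_force: [-7.1, -2.6, 6.6]
finger_gap: -0.0
finger_force: 4.9
```

```bash
python3 s.py
```

```text
[34.3 -0.7 75.2] [-3.2 -0.9  9.5] 27.15 0.49
```

Emit:
play_rows --pt "0 0 0.0003 0 0 0 0" --pt "0 0 0 0 0 0 0" --pt "0 0 -0.006 0 0 0 0" --pt "-0.02 0 0 0 0 0 0" --pt "-0.01 0 0 0 0 0 0" --pt "0 0 0.004 0 0 0 0" --pt "0 0 0.0015 0 0 0 0" --pt "0 0 0 0 0 0 0"

```text
clock: 28.15
position: [556.3, -61.3, 107.1]
ee_rot: [-0.03, 0.959, 0.113, 0.258]
ft_force: [-12.4, -4.7, 9.8]
finger_gap: -0.0
finger_force: 7.4
```

```bash
python3 s.py
```

```text
[ 4.3 -0.6 75. ] [-6.5 -1.7 15.1] 28.15 0.36
```

Emit:
play_rows --pt "0 0 -0.005 0 0 0 0" --pt "0 0 -0.03 0 0 0 0" --pt "0 0 -0.05 0 0 0 0" --pt "0.01 0 -0.04 0 0 0 0" --pt "0 0 0 0 0 0 0"

```text
clock: 28.78
position: [504.5, -74.1, 222.8]
ee_rot: [-0.028, 0.958, 0.113, 0.261]
ft_force: [-0.0, -0.2, -0.7]
finger_gap: -0.0
finger_force: 0.0
```

```bash
python3 - <<'E'
from h import *
for i in range(3):
  w=cam("wrist");q=(cloud(w).reshape(-1,3)-O)@C
  for x in(13,38):
    t=q[(np.hypot(q[:,0]-x,q[:,1]+.7)<9)&(q[:,2]>48)&(q[:,2]<60)]
    p,*_=np.linalg.lstsq(np.c_[t[:,0]-x,t[:,1],np.ones(len(t))],t[:,2],rcond=None); print(x,np.degrees(p[:2]).round(1),p[2].round(2))
t=q[(abs(q[:,1])<8)&(q[:,0]>98)&(q[:,0]<160)&(q[:,2]>5)&(q[:,2]<40)]; print("rod",t[:,0].max().round(1))
t=q[(abs(q[:,1])<14)&(q[:,0]>-20)&(q[:,0]<80)&(q[:,2]>44)&(q[:,2]<65)]; print(t.min(0).round(1),t.max(0).round(1))
E
```

```text
13 [-1.2 -0.9] 53.02
38 [-1.8 -1.1] 53.06
13 [-1.4 -1. ] 53.03
38 [-2.  -0.9] 53.13
13 [-1.9 -0.5] 52.97
38 [-1.8 -0.8] 53.07
rod 144.1
[  0.2 -13.   44.1] [47.9 11.2 55. ]
```

```bash
python3 -c "
from cell import r
print(r.job_done())"
```

```text
the job is handed in; nothing more can be done
None
```

I loaded both vials into the magazine behind the lips, one behind the other. I pressed each cap down twice, leaving about 1–2° of measured lean, and handed the job in at about 29 s. The pusher stopped near 0.036 m, short of its end stop, and the arm never came near the jars, beaker or timer.

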